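Refit the cover of a heated bath under its hood

TASK

Put the loose rectangular cover back on the heated bath: tuck one short end under the hood at the rear of the bath, push it back against the sprung seal there until the front end clears the rim, then let the front down and press the cover so that it lies level and fully down in its recess. Do not force or slam it, leave the other things on the bench where they are, and let go at the end.

Things in the scene. Friction and masses are not known exactly. Their poses are not given: they have to be found in the camera images.
- bath: Cream heated bath, fixed, 260 (x) x 180 (y) mm, rim 100 mm high. Origin: centre of its underside; z up, +x to its rear (hood end), control panel at the front. Its top has a recess for the cover, open above except at the rear: front wall inner face at x = -85, side walls at y = +-62, a 12 mm wide ledge all round at z = 86 on which the cover rests; the rim stands 14 mm above the ledge.
- seat (a point): Point at ledge height where the centre of the fitted cover's underside belongs: 86 mm above the bath's origin; axes as the bath's. The cover is too long to drop in and too thick to slide in level over the front rim: its rear end goes in tilted down, about 8 to 16 degrees, and its front comes down only while the seal is held pushed back.
- hood_edge (a point): Middle of the lower front edge of the hood, a fixed plate 8 mm thick over the rear of the recess: 67 mm to the rear (+x) of the bath's origin, 107 mm above it, 21 mm above the ledge. The hood reaches back to x = 130 and is closed at the sides.
- seal_face (a point): Middle of the free position of the front face of the sprung rubber seal bar (96 mm wide, 18 mm high) under the hood: 82 mm to the rear of the bath's origin, 97 mm up; does not move with the bar. The bar yields at most 7 mm to the rear, against 2 N at first and 7 N at the end, then is solid. The fitted cover keeps it pushed back 3 mm or a little more.
- cover: Loose flat rectangular metal cover plate, 170 (x) x 120 (y) x 12 mm, about 0.4 kg, lying flat on the bench beside the bath. Origin: centre of its underside; z up. On its middle stands a black handle bar, 14 mm thick (x), 60 mm long (y), from z = 12 to z = 46 mm. It is the same both ways round: either short end may go under the hood.
- rings: Bystander: grey round block of stepped rings, 124 mm across, 42 mm high, origin under its centre. Stands on the other side of the bath from the cover.
- beaker: Bystander: glass beaker, 72 mm across, 90 mm high, origin under its centre.
- flask: Bystander: conical glass flask, 84 mm across, 124 mm high, origin under its centre.
- amber: Bystander: amber bottle, 72 mm across, 150 mm high, origin under its centre.
- jar: Bystander: white jar, 68 mm across, 85 mm high, origin under its centre.
- scraper: Bystander: steel scraper lying flat, 150 mm long along its x.
- corkring: Bystander: cork flask ring lying flat, 90 mm across, 25 mm high, origin under its centre.
Not all that is in view belongs to the job. What is shaped like the cover but green or purple is not meant.

How it is judged (in metres and radians):
At the end, for the whole second after the job is handed in: The cover lies in the recess of the bath, one end under the hood: its origin within 4 mm sideways, 3 mm forward and 6 mm rearward of the seat point, no more than 2.5 mm above it, level within 0.02 rad, its long side along the bath's within 0.05 rad, at rest (x of cover in the frame of seat between -0.003 and 0.006 m and y of cover in the frame of seat between -0.004 and 0.004 m and z of cover in the frame of seat between -0.003 and 0.0025 m and angle between cover's own z axis and vertical below 0.02 rad and angle between the x axis of cover and the x axis of bath, either way round below 0.05 rad and linear speed of cover below 0.01 m/s); the robot touches nothing.
It fails at once if the cover was forced or slammed: more than 100 N between the cover and the bath (contact force between cover and bath above 100 N).
It fails at once if a bystander was shifted by more than 30 mm (distance of any of rings, beaker, flask, amber, jar, scraper, corkring from where it was at the start of the episode above 0.03 m).
It also fails if it takes over 62 s, if anything falls off the work surface, if the arm or the gripper's body presses on something with over 40 N, if the wrist force passes 120 N, or if a joint passes its speed limit or range.

ROBOT

A 6-joint arm with a two-finger parallel gripper is mounted at the origin on the work surface. World frame = base frame: x ahead of the robot, y to its left, z up, the work surface at z = 0. Lengths are in mm, angles in rad, forces in N, time in s.
With the tool pointing down it reaches from about 350 to 775 mm from the base axis. Payload 7.3 kg.
Tool frame: the origin (TCP) lies at the very end of the fingers, on their centre line; the grasp point (between the pads) lies 19 mm behind it (bot.tcp_to_grasp is the distance from the TCP to the grasp point, in mm); z points along the fingers, y is the direction in which the jaws open and shut (so a half turn about z gives the same grasp; the last joint's range is limited). The gripper opens to 92 mm and grips with 3 to 60 N. Pads are 19 mm wide; open, the fingers measure 130 mm over their backs; the gripper's body (75 mm by 190 mm) begins 47 mm behind the grasp point.
Start: joints at [1.023, 0.342, 1.524, -0, 1.275, -0.146], TCP at [205.302, 483.214, 226.741] pointing down, gripper open.
Joint ranges: [-2.53, 2.53], [-0.77, 2.02], [0.04, 2.7], [-1, 4.14], [0.28, 2.66], [-3.11, 3.11]. Speed limits (rad/s): [2.57, 2.57, 3.14, 3.14, 3.14, 3.14].

INTERFACE

Orientations are given as [roll, pitch, yaw] about the fixed x, y, z axes, in that order (R = Rz(yaw) Ry(pitch) Rx(roll)).
In Python, from plant import bot gives the robot as it stands. The module is installed in compiled form; this text tells all that it offers.
- The arm moves only by the tool carry_out, never from a script. Its argument "motion" is a list of rows, each a list of 5 numbers: the closure, from 0 (fully open) to 1 (shut), then the shift along the tool's x, y, z in mm, then the turn about the tool's z in degrees. In form: [[claw, dx, dy, dz, spin], ...]. A call has 1 to 10 rows; each row is the pose to reach, as a shift and turn from the pose measured when the call began, along the tool's axes at that moment; what a row does not reach only later rows make up. A row lasts 1/8 s, in which the tool goes at most 62.5 mm and 10.7 degrees, less where a joint would pass 70% of its speed; a pose out of reach is approached as far as the arm can. A call with a gripper value outside its range is refused whole. The fingers move at their own pace and stop on an object; the grip force is fixed at half the most. Time passes only in rows, so rows that repeat a pose let the fingers close. It gives the time, the measured TCP pose, the force and the opening at its end, in the units of the state.
- bot.get_obs(): the state, without advancing time (a new reading comes with each control period).
- bot.capture(name): name is "scene" or "top"; returns a dict with "color" (480x640x3 uint8, red, green, blue), "depth" (480x640 float32, mm along the optical axis (not along the pixel's ray), 0 where there is no reading), "K" (3x3 intrinsics, pixels), "camera_from_world" (4x4, takes a point from world to camera coordinates). Camera axes: x right, y down, z forward; pixel columns grow to the right and rows downward; lengths in mm; the calibration is good to about 2 mm. A picture is of the moment at which its call begins.
- bot.close_job(): hands the job in, once; it reports no verdict.
The state is a dict: "time": time; "joint_positions": joint angles; "dq": joint speeds; "tau": joint torques, N m; "tool_pos": TCP position; "tcp_rot": TCP orientation; "contact_force": force on the tool from outside, world axes, zero at the start; "moment": the same for the moment, N m; "grip_width": finger opening in mm.
Only numpy, scipy, OpenCV 4.12 (cv2) and the standard library are available. Lean on these libraries where they do the work, as an engineer would, in place of code of your own. Each camera call takes 0.05 s, during which the arm holds its last target.

## Working session

There is one attempt and no reset: what is moved stays moved. The work goes in short steps, Python scripts to look and compute and a tool call to move; the robot and the scene stay as the last step left them, time stands still between calls to the robot, and variables do not carry over. Pictures are saved under pics/ and viewed, and the job is handed in when it is done.

Besides the shell and the picture viewer there is one more tool, called after "Emit:" by a JSON object that holds its "api" and its "payload", one argument or row to a line. carry_out: Moves the arm, as the interface text tells. Its arguments: {"type":"object","properties":{"motion":{"type":"array","items":{"type":"array","items":{"type":"number"}}}},"required":["motion"]}

```bash
mkdir -p pics
cat > h.py <<'E'
import numpy as np, cv2
from plant import bot
def snap(n,f):
    c=bot.capture(n); cv2.imwrite(f'pics/{f}.png',c['color'][:,:,::-1]); np.savez(f'pics/{f}.npz',**c); return c
def world(c,u=None,v=None):
    K=c['K'];T=np.linalg.inv(c['camera_from_world']);d=c['depth']
    vv,uu=np.mgrid[0:480,0:640]
    P=np.stack([(uu-K[0,2])/K[0,0]*d,(vv-K[1,2])/K[1,1]*d,d],-1)
    W=P@T[:3,:3].T+T[:3,3]; W[d==0]=np.nan
    return W
E
python3 - <<'E'
from h import *
np.set_printoptions(precision=3,suppress=True)
snap('scene','s0');snap('top','t0');o=bot.get_obs()
for k,v in o.items(): print(k,v)
E
```

```text
time 0.1
joint_positions [ 1.023  0.343  1.525 -0.     1.275 -0.146]
dq [-0.001 -0.001 -0.004 -0.    -0.002  0.001]
tau [  0.    -43.201 -24.469   0.072   0.053  -0.   ]
tool_pos [205.122 482.879 226.11 ]
tcp_rot [-3.14 -0.    2.74]
contact_force [-0.711 -0.106  0.269]
moment [ 0.006  0.095 -0.051]
grip_width 91.79865147347844
```

View pics/s0.png

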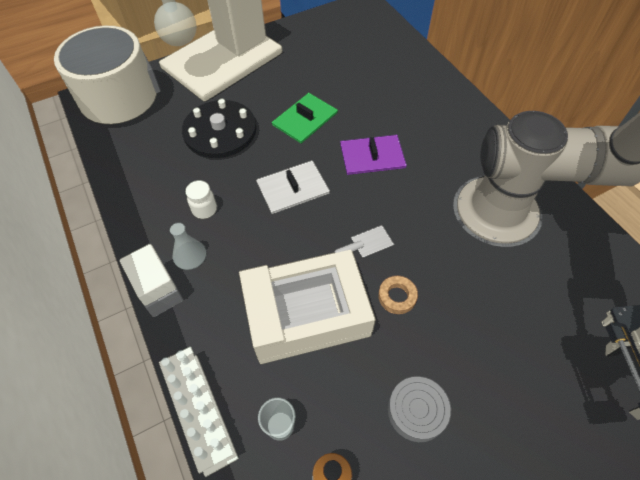

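View pics/t0.png

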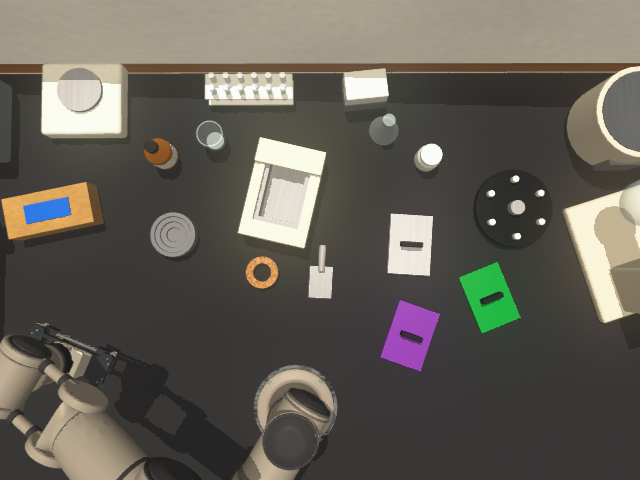

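The candidates are the metal plate at (411,244), the green one at (490,297) and the purple one at (410,335), all pixels in the top view. By the description I choose the bare metal plate at (411,244). Next I measure it and the bath, and check a close crop.

```bash
cat > m.py <<'E'
from h import *
np.set_printoptions(precision=2,suppress=True)
c=dict(np.load('pics/t0.npz'));W=world(c);hsv=cv2.cvtColor(c['color'],cv2.COLOR_RGB2HSV)
print('campos',np.linalg.inv(c['camera_from_world'])[:3,3],c['K'][0,0])
def roi(x0,y0,x1,y1):
    m=np.zeros((480,640),bool);m[y0:y1,x0:x1]=1;return m
def rect(m,n):
    P=W[m][:,:2].astype(np.float32);(cx,cy),(w,h),a=cv2.minAreaRect(P);print(n,'n',len(P),'c',cx,cy,'wh',w,h,'a',a,'zmed',np.median(W[m][:,2]))
z=W[:,:,2]
cov=roi(375,200,450,290)
rect(cov&(z>7)&(z<18),'cover top'); rect(cov&(z>38),'handle top')
b=roi(225,125,340,260)
for lo,hi in((96,103),(110,119),(80,92)): rect(b&(z>lo)&(z<hi),f'bath {lo}-{hi}')
rect(b&(z>60),'bath all')
print(np.histogram(z[b],bins=np.arange(-5,130,5)))
im=c['color'][:,:,::-1]
a=cv2.resize(im[195:295,370:450],None,fx=5,fy=5,interpolation=cv2.INTER_CUBIC)[:500,:400]
q=cv2.resize(im[130:255,230:335],None,fx=4,fy=4,interpolation=cv2.INTER_CUBIC)
o=np.zeros((500,800,3),np.uint8);o[:a.shape[0],:a.shape[1]]=a;o[:500,400:800]=q[:500,:400]
cv2.imwrite('pics/crop0.png',o)
E
python3 m.py
```

```text
campos [ 401.22  -63.63 1535.42] 540.6121067555786
cover top n 2315 c 449.4527893066406 -339.25775146484375 wh 211.16363525390625 252.13330078125 a 89.24359130859375 zmed 12.625156970742637
handle top n 111 c 450.9285583496094 -331.1979675292969 wh 57.37196731567383 14.123445510864258 a 88.79208374023438 zmed 46.6394681926522
bath 96-103 n 1764 c 584.1588134765625 24.327491760253906 wh 180.3975067138672 251.23985290527344 a 76.53282165527344 zmed 99.75781422976456
bath 110-119 n 1365 c 590.6760864257812 22.784881591796875 wh 180.19190979003906 256.4457092285156 a 76.53314971923828 zmed 114.7303709257128
bath 80-92 n 681 c 577.56494140625 25.80902862548828 wh 180.04556274414062 242.7164306640625 a 76.5111312866211 zmed 85.92469807802945
bath all n 4846 c 583.2001953125 24.56909942626953 wh 181.11087036132812 273.0776672363281 a 76.30854034423828 zmed 101.28342868793129
(array([3633, 3635,  597,   40,   65,   89,  490, 1025,  333,   29,   17,
         24,   29,   26,   35,   36,   51,  239,  369,  195, 1077, 1064,
        230,  734,  703,   86]), array([ -5,   0,   5,  10,  15,  20,  25,  30,  35,  40,  45,  50,  55,
        60,  65,  70,  75,  80,  85,  90,  95, 100, 105, 110, 115, 120,
       125]))
```

View pics/crop0.png

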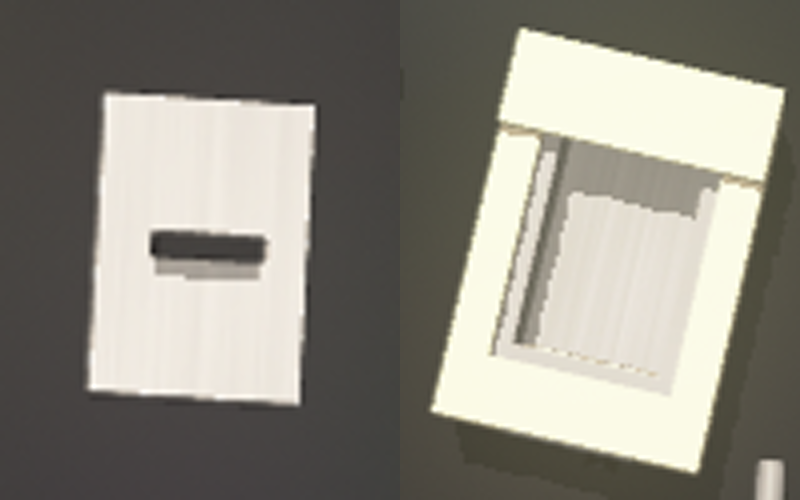

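The left crop shows a bare metal plate with a black bar across its middle, which is the cover. The right crop shows the bath, with the hood at the top (the far side) and the recess below it. Next I fit both more precisely.

```bash
cat > fit.py <<'E'
from h import *
np.set_printoptions(precision=2,suppress=True)
def onplane(c,uv,z):
    K=c['K'];T=np.linalg.inv(c['camera_from_world']);uv=np.asarray(uv,float).reshape(-1,2)
    d=np.c_[(uv[:,0]-K[0,2])/K[0,0],(uv[:,1]-K[1,2])/K[1,1],np.ones(len(uv))]@T[:3,:3].T;o=T[:3,3]
    return o+d*((z-o[2])/d[:,2])[:,None]
def big(m):
    n,l,s,_=cv2.connectedComponentsWithStats(m.astype(np.uint8),connectivity=4);i=1+np.argmax(s[1:,4]);return l==i
def moments(c,m,z):
    v,u=np.nonzero(m);P=onplane(c,np.c_[u,v],z)[:,:2];C=P.mean(0);e,V=np.linalg.eigh(np.cov((P-C).T))
    a=np.arctan2(V[1,1],V[0,1]);return C,np.sqrt(12*e),np.degrees(a),len(P)
if __name__=='__main__':
    c=dict(np.load('pics/t0.npz'));W=world(c);z=W[:,:,2];hsv=cv2.cvtColor(c['color'],cv2.COLOR_RGB2HSV)
    # cover: colour OR handle blob, filled
    m=np.zeros((480,640),np.uint8);m[200:290,375:450]=(hsv[200:290,375:450,2]>110)
    cs,_=cv2.findContours(m,cv2.RETR_EXTERNAL,cv2.CHAIN_APPROX_NONE);k=max(cs,key=cv2.contourArea);f=np.zeros_like(m);cv2.drawContours(f,[k],-1,1,-1)
    print('cover',*moments(c,f>0,12))
    r=np.zeros((480,640),bool);r[125:260,225:340]=1
    h=big(r&(z>112)&(z<119));print('hood',*moments(c,h,115))
    cen=moments(c,h,115)
    hd=np.zeros((480,640),bool);hd[230:256,390:430]=z[230:256,390:430]>40;print('handle',*moments(c,big(hd),46))
    rim=big(r&(z>95)&(z<105))
    P=onplane(c,np.argwhere(rim)[:,::-1],100)[:,:2];print('rim',cv2.minAreaRect(P.astype(np.float32)))
    a=np.radians(cen[2]-90); a=a if abs(a)<1 else a-np.sign(a)*np.pi
    ex=np.array([np.cos(a),np.sin(a)]);ey=np.array([-ex[1],ex[0]]);print('yaw',a,ex)
    O=cen[0]-98.5*ex;print('origin from hood',O)
    L=(P-O)@np.c_[ex,ey];print('rim local range',np.percentile(L,[0,1,99,100],axis=0))
    # recess inner edges from rim mask, local
    for y in(-75,0,75):
        s=L[abs(L[:,1]-y)<8];print('y',y,'x',s[:,0].min(),s[:,0].max())
    for x in(-110,-50,0,40):
        s=np.sort(L[abs(L[:,0]-x)<8][:,1]);n=s[s<0];p=s[s>0];print('x',x,n.min(),n.max(),p.min(),p.max())
E
python3 fit.py
```

```text
cover [ 450.26 -331.57] [121.93 170.27] 175.73895324106934 2578
hood [683.41   0.42] [ 61.39 178.68] 75.15885486679291 1148
handle [ 450.54 -331.61] [14.18 58.92] 85.94431072801821 109
rim ((558.081787109375, 30.47321319580078), (180.1171112060547, 197.9292449951172), 76.48159790039062)
yaw -0.2590268473407962 [ 0.97 -0.26]
origin from hood [588.2   25.65]
rim local range [[-130.7   -94.85]
 [-128.57  -92.34]
 [  65.49   86.45]
 [  70.32   88.82]]
y -75 x -127.43260633456612 70.2539620800267
y 0 x -129.09186777424932 -84.6594034349806
y 75 x -130.69916207080573 66.77853205583386
x -110 -93.45387288638369 -0.16175325816603875 0.394280691667035 84.65320139791633
x -50 -93.09143538738407 -65.92502625666438 58.9290615560029 86.08670492315179
x 0 -92.13679956551228 -64.25299443471403 58.95035465469775 87.37438464912299
x 40 -91.17859213989641 -63.32846193460007 60.18980982018901 88.66687634320611
```

```bash
cat > fit2.py <<'E'
from fit import *
from scipy.optimize import minimize
def fitbath(c,x0):
    W=world(c);z=W[:,:,2];r=np.zeros((480,640),bool);r[120:265,220:345]=1
    M=np.stack([r&(z>112)&(z<119), r&(z>95)&(z<105)])
    def proj(L,p):
        a=p[2];X=np.array([[p[0]+l[0]*np.cos(a)-l[1]*np.sin(a),p[1]+l[0]*np.sin(a)+l[1]*np.cos(a),l[2],1] for l in L])
        q=(X@c['camera_from_world'].T)[:,:3]@c['K'].T;return q[:,:2]/q[:,2:]
    def poly(im,L,p,v): 
        q=np.round((proj(L,p)*4+1.5)*256).astype(np.int32);cv2.fillPoly(im,[q],v,shift=8)
    def ren(p):
        A=np.zeros((1920,2560),np.float32);B=A.copy()
        H=[(67,-90,115),(130,-90,115),(130,90,115),(67,90,115)]
        poly(A,H,p,1)
        poly(B,[(-130,-90,100),(67,-90,100),(67,90,100),(-130,90,100)],p,1)
        poly(B,[(-85,-62,100),(75,-62,100),(75,62,100),(-85,62,100)],p,0);poly(B,H,p,0)
        return [cv2.resize(i,(640,480),interpolation=cv2.INTER_AREA) for i in(A,B)]
    def cost(p):
        R=ren(p);return sum(np.abs(R[i]-M[i])[r].sum() for i in(0,1))
    s=minimize(cost,x0,method='Nelder-Mead',options=dict(initial_simplex=[x0,np.add(x0,[3,0,0]),np.add(x0,[0,3,0]),np.add(x0,[0,0,.03])]))
    return s.x,s.fun
if __name__=='__main__':
    c=dict(np.load('pics/t0.npz'))
    for x0 in([588.3,23.3,-.236],[586,25,-.24],[590,22,-.225]): print(fitbath(c,x0))
    # scene camera check: depth clouds
    c=dict(np.load('pics/s0.npz'));W=world(c);z=W[:,:,2];p=[588.3,23.3,-.236]
    ex=np.array([np.cos(p[2]),np.sin(p[2])]);ey=np.array([-ex[1],ex[0]]);L=(W[:,:,:2]-p[:2])@np.c_[ex,ey];x,y=L[...,0],L[...,1]
    near=(abs(x)<145)&(abs(y)<100)
    m=near&(z>97)&(z<103)
    for yy in(-75,0,75):
        s=x[m&(abs(y-yy)<10)];print('scene y',yy,s.min(),s.max())
    for xx in(-110,-50,0,40):
        s=y[m&(abs(x-xx)<8)];print('scene x',xx,s.min(),s[s<0].max(),s[s>0].min(),s.max())
    m=(abs(W[...,0]-450)<120)&(abs(W[...,1]+331)<100)&(z>8)&(z<16);P=W[m][:,:2].astype(np.float32);print(cv2.minAreaRect(P),len(P))
    m=(abs(W[...,0]-450)<60)&(abs(W[...,1]+331)<60)&(z>42);P=W[m][:,:2].astype(np.float32);print(cv2.minAreaRect(P),len(P))
E
python3 fit2.py
```

```text
(array([588.29,  23.1 ,  -0.24]), np.float64(833.5))
(array([588.46,  23.3 ,  -0.23]), np.float64(836.25))
(array([588.57,  23.28,  -0.24]), np.float64(838.0))
scene y -75 -130.9889923982795 65.64773253521534
scene y 0 -130.9511316766028 -85.55965508074141
scene y 75 -131.15424876668445 65.71899217795963
scene x -110 -85.37722366480969 -0.15616981717145428 0.06856021242218827 95.41543816444909
scene x -50 -86.0101918988046 -56.593900083432985 66.46909185626637 95.29146254676589
scene x 0 -86.58737060168767 -56.67609490696616 66.77863752397009 96.08747919451652
scene x 40 -85.66196921356544 -55.642443748046865 65.72361414920793 95.53486734137418
((450.96942138671875, -326.7918701171875), (125.0062255859375, 170.1268310546875), 85.43852996826172) 1853
((450.8928527832031, -326.7225036621094), (61.508792877197266, 14.64519214630127), 86.20992279052734) 92
```

```bash
cat > go.py <<'E'
from h import *
import sys
from scipy.spatial.transform import Rotation as R
np.set_printoptions(precision=2,suppress=True)
def to(*wps):
    o=bot.get_obs();p=np.array(o['tool_pos']);r=R.from_euler('xyz',o['tcp_rot']);print('t',o['time'],p,np.array(o['tcp_rot']),'F',np.array(o['contact_force']),'w',o['grip_width'],'q',np.array(o['joint_positions']))
    for w in wps:
        d=r.inv().apply(np.array(w[:3])-p);e=(w[3]-o['tcp_rot'][2]+np.pi)%(2*np.pi)-np.pi
        print('shift',d,'spin',-np.degrees(e))
if __name__=='__main__': to(*eval(sys.argv[1]))
E
python3 go.py "[(450,200,226,2.9),(450,-331,200,3.069),(450,-331,120,3.069)]"
```

```text
t 0.1 [205.12 482.88 226.11] [-3.14 -0.    2.74] F [-0.71 -0.11  0.27] w 91.79865147347844 q [ 1.02  0.34  1.52 -0.    1.28 -0.15]
shift [-336.   -164.58    0.28] spin -9.17964543584208
shift [-543.67 -653.25   26.91] spin -18.862632173552996
shift [-543.69 -653.15  106.91] spin -18.862632173552996
```

Emit:
{"api": "carry_out", "payload": {
  "motion": [
    [0,-56,-27,0,-2],
    [0,-112,-55,0,-4],
    [0,-168,-82,0,-5],
    [0,-224,-110,0,-6],
    [0,-280,-137,0,-8],
    [0,-336,-165,0,-9],
    [0,-360,-220,2,-11],
    [0,-384,-275,4,-13],
    [0,-410,-330,6,-15],
    [0,-435,-385,8,-17]
  ]
}}

```text
time: 1.35
tool_pos: [454.6, -43.5, 218.4]
tcp_rot: [-3.14, -0.001, 3.038]
contact_force: [0.7, -0.3, -0.5]
grip_width: 91.9
```

```bash
python3 go.py "[(450,-331,150,3.069),(450,-331,100,3.069)]"
```

```text
t 1.35 [454.56 -43.46 218.37] [-3.14 -0.    3.04] F [ 0.74 -0.33 -0.5 ] w 91.85095328413921 q [-0.26  0.22  1.71 -0.    1.2  -1.73]
shift [ -25.32 -286.39   68.68] spin -1.7918069569509998
shift [ -25.36 -286.33  118.68] spin -1.7918069569509998
```

Emit:
{"api": "carry_out", "payload": {
  "motion": [
    [0,-5,-57,15,-1],
    [0,-10,-114,30,-2],
    [0,-15,-171,45,-2],
    [0,-20,-228,60,-2],
    [0,-25,-286,78,-2],
    [0,-25,-286,98,-2],
    [0,-25,-286,118,-2],
    [0,-25,-286,118,-2]
  ]
}}

```text
time: 2.35
tool_pos: [448.6, -329.9, 98.9]
tcp_rot: [3.14, -0.004, 3.072]
contact_force: [-0.1, -0.5, 0.5]
grip_width: 92.0
```

```bash
python3 - <<'E'
from h import *
a=snap('scene','s1');b=snap('top','t1')
A=cv2.resize(a['color'][110:260,210:410],(800,600));B=cv2.resize(b['color'][190:310,340:500],(800,600))
cv2.imwrite('pics/c1a.png',A[:,:,::-1]);cv2.imwrite('pics/c1b.png',B[:,:,::-1])
E
python3 go.py "[(450,-331,22,3.069)]"
```

```text
t 2.45 [ 449.81 -330.63  100.96] [-3.14 -0.    3.07] F [ 1.18 -0.71  1.21] w 91.95232924606083 q [-0.77  0.53  1.6  -0.    1.01 -2.27]
shift [-0.28 -0.27 78.97] spin 0.21936654413957293
```

View pics/c1a.png

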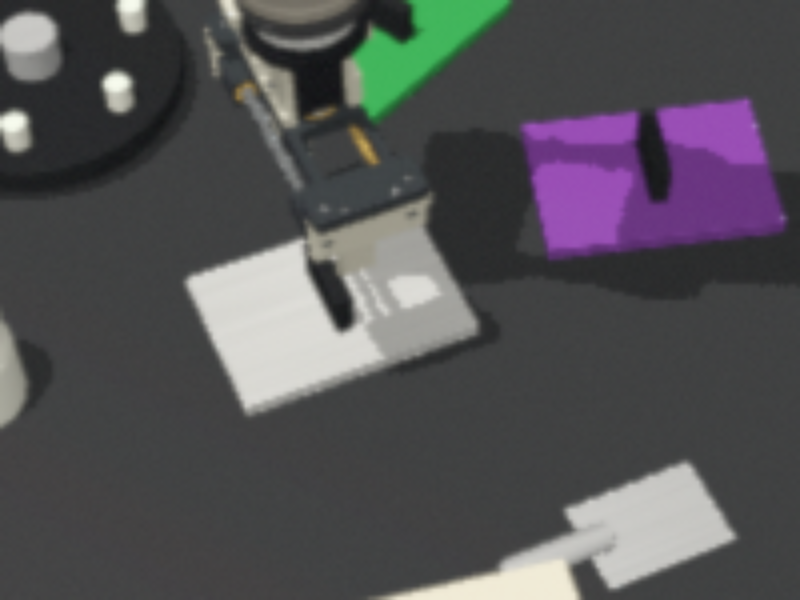

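View pics/c1b.png

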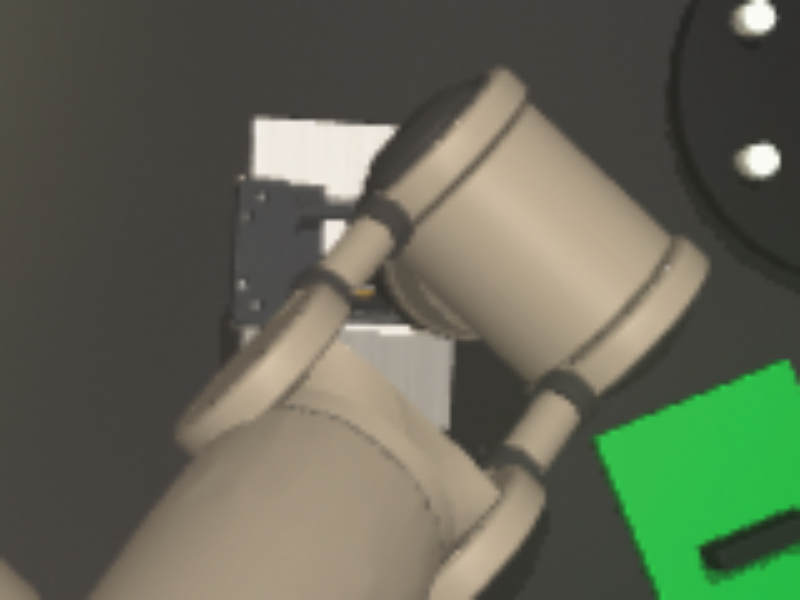

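The gripper stands over the metal cover, with the handle at about (335,290) in the scene crop and roughly between the fingers. I go down and grip the bar by its ends.

Emit:
{"api": "carry_out", "payload": {
  "motion": [
    [0,0,0,40,0],
    [0,0,0,70,0],
    [0,0,0,79,0],
    [0.2,0,0,79,0],
    [0.5,0,0,79,0],
    [0.5,0,0,79,0],
    [1,0,0,79,0],
    [1,0,0,79,0],
    [1,0,0,79,0],
    [1,0,0,79,0]
  ]
}}

```text
time: 3.7
tool_pos: [450.0, -330.5, 22.8]
tcp_rot: [-3.141, -0.0, 3.073]
contact_force: [-0.2, 3.4, 5.9]
grip_width: 59.8
```

```bash
python3 go.py "[(450,-331,200,3.069)]"
```

```text
t 3.7 [ 450.04 -330.48   22.83] [-3.14 -0.    3.07] F [-0.17  3.42  5.93] w 59.84725107331832 q [-0.77  0.64  1.66 -0.    0.84 -2.27]
shift [   0.01   -0.71 -177.17] spin 0.2102309519913434
```

Emit:
{"api": "carry_out", "payload": {
  "motion": [
    [1,0,0,-20,0],
    [1,0,0,-60,0],
    [1,0,0,-110,0],
    [1,0,0,-160,0],
    [1,0,0,-180,0],
    [1,0,0,-180,0]
  ]
}}

```text
time: 4.45
tool_pos: [450.4, -330.8, 203.9]
tcp_rot: [-3.138, 0.002, 3.073]
contact_force: [-0.6, 0.3, -4.7]
grip_width: 59.8
```

```bash
python3 - <<'E'
from h import *
a=snap('scene','s2')
A=cv2.resize(a['color'][60:300,210:530],(800,600));cv2.imwrite('pics/c2.png',A[:,:,::-1])
E
python3 go.py "[(500,-20,203,2.905)]"
```

```text
t 4.5 [ 449.74 -330.14  202.28] [-3.14 -0.    3.07] F [-1.14  0.64 -4.64] w 59.68386744912692 q [-0.77  0.42  1.47 -0.    1.25 -2.27]
shift [-28.79 312.87  -1.03] spin 9.608153227742383
```

View pics/c2.png

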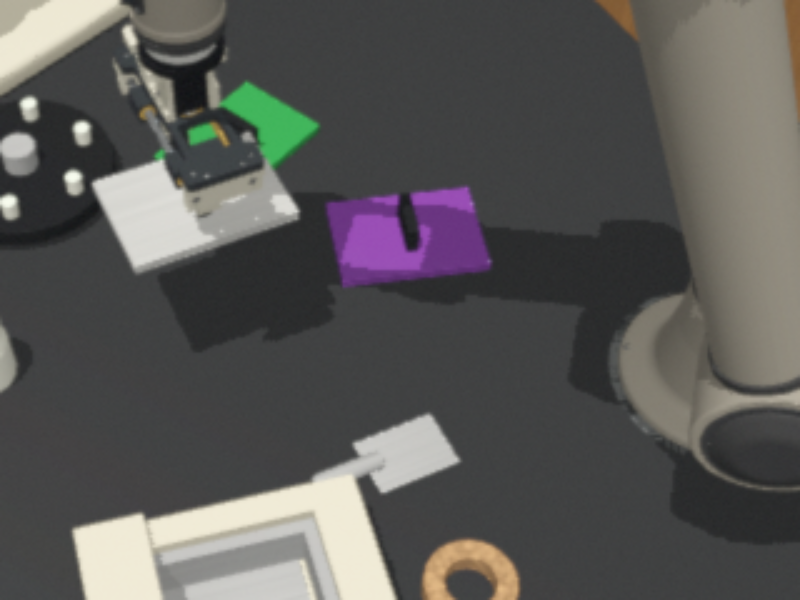

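```bash
cat > cov.py <<'E'
from fit import *
import sys
from scipy.spatial.transform import Rotation as R
# fit cover top plane near TCP in tool-aligned frame (x' = along cover x pointing to -toolx (rear), z up)
def run(f,o):
    c=dict(np.load(f'pics/{f}.npz'));W=world(c);p=np.array(o['tool_pos']);a=o['tcp_rot'][2]-np.pi
    ex=np.array([np.cos(a),np.sin(a),0]);ey=np.array([-ex[1],ex[0],0]);L=(W-p)@np.c_[ex,ey,[0,0,1]]
    hsv=cv2.cvtColor(c['color'],cv2.COLOR_RGB2HSV);S=hsv[...,1];V=hsv[...,2]
    m=(abs(L[...,0])<100)&(abs(L[...,1])<75)&(abs(L[...,2]+10+0*L[...,0])<22)&(S<40)&(V>95)
    P=L[m]
    for _ in range(5):
        A=np.c_[P[:,0],P[:,1],np.ones(len(P))];k,*_=np.linalg.lstsq(A,P[:,2],rcond=None);res=P[:,2]-A@k;P=P[abs(res)<max(2.5*res.std(),1.5)]
    print('plane slope x,y deg',np.degrees(np.arctan(k[:2])),'z at tcp',k[2],'n',len(P),'sd',res.std())
    q=cv2.minAreaRect(P[:,:2].astype(np.float32));print('rect rel tcp',q,'x',P[:,0].min(),P[:,0].max(),'y',P[:,1].min(),P[:,1].max())
    return L
if __name__=='__main__': run(sys.argv[1],bot.get_obs())
E
python3 cov.py s2
```

```text
plane slope x,y deg [ 0.04 -0.14] z at tcp -9.419470057292028 n 1705 sd 1.6732200576971648
rect rel tcp ((1.0424423217773438, 1.1006278991699219), (170.9116668701172, 126.46356201171875), 0.03774348646402359) x -84.416834525232 86.506963509669 y -62.18366012514184 64.29137482305453
```

```bash
python3 go.py "[(561,33.4,203,2.906),(561,33.4,150,2.906)]"
```

```text
t 4.5 [ 449.74 -330.14  202.28] [-3.14 -0.    3.07] F [-1.14  0.64 -4.64] w 59.68386744912692 q [-0.77  0.42  1.47 -0.    1.25 -2.27]
shift [-85.96 370.34  -1.11] spin 9.550857448229282
shift [-85.99 370.39  51.89] spin 9.550857448229282
```

Emit:
{"api": "carry_out", "payload": {
  "motion": [
    [1,-6,25,0,1],
    [1,-17,72,0,2],
    [1,-30,125,0,4],
    [1,-42,180,0,6],
    [1,-55,235,0,8],
    [1,-67,290,0,9],
    [1,-78,335,0,9.5],
    [1,-84,362,0,9.5],
    [1,-86,370,0,9.5],
    [1,-86,370,0,9.5]
  ]
}}

```text
time: 5.75
tool_pos: [560.4, 32.9, 200.5]
tcp_rot: [-3.14, -0.003, 2.907]
contact_force: [0.0, -0.1, -4.0]
grip_width: 59.5
```

```bash
python3 go.py "[(561,33.4,150,2.906)]"
```

```text
t 5.75 [560.42  32.9  200.46] [-3.14 -0.    2.91] F [ 0.01 -0.08 -4.04] w 59.47612969726514 q [-0.08  0.43  1.46 -0.    1.25 -1.41]
shift [-0.59  0.72 50.46] spin 0.08392981571170313
```

Emit:
{"api": "carry_out", "payload": {
  "motion": [
    [1,-0.5,0.5,20,0],
    [1,-0.5,0.5,42,0],
    [1,-0.5,0.5,50,0],
    [1,-0.5,0.5,50,0]
  ]
}}

```text
time: 6.25
tool_pos: [560.6, 32.4, 150.1]
tcp_rot: [-3.139, -0.004, 2.906]
contact_force: [0.1, -0.6, -3.7]
grip_width: 59.5
```

```bash
python3 - <<'E'
from h import *
a=snap('scene','s3');b=snap('top','t3')
A=cv2.resize(a['color'][220:380,200:413],(800,600));cv2.imwrite('pics/c3a.png',A[:,:,::-1])
A=cv2.resize(b['color'][120:270,200:400],(800,600));cv2.imwrite('pics/c3b.png',A[:,:,::-1])
E
python3 go.py "[(561,33.4,150,2.906)]"; python3 cov.py s3; python3 cov.py t3
```

```text
t 6.35 [561.31  32.7  151.22] [-3.14 -0.    2.91] F [ 0.36 -0.26 -2.71] w 59.56280542582723 q [-0.08  0.48  1.53 -0.    1.14 -1.41]
shift [0.46 0.61 1.22] spin 0.05043338156293078
plane slope x,y deg [-0.18 -0.31] z at tcp -12.114147768765294 n 2332 sd 1.5859544529712934
rect rel tcp ((-0.8306350708007812, 0.3946075439453125), (121.7092056274414, 170.068603515625), 89.66071319580078) x -85.81640120900414 84.2100658824486 y -60.68957110647433 61.68142870307966
plane slope x,y deg [-0.04 -0.06] z at tcp -11.203328143674291 n 837 sd 2.6622341396299225
rect rel tcp ((0.5028152465820312, -4.499412536621094), (120.28168487548828, 169.6527557373047), 89.94513702392578) x -84.3020384346664 85.27955396374983 y -64.69793292500692 55.67962416000086
```

View pics/c3a.png

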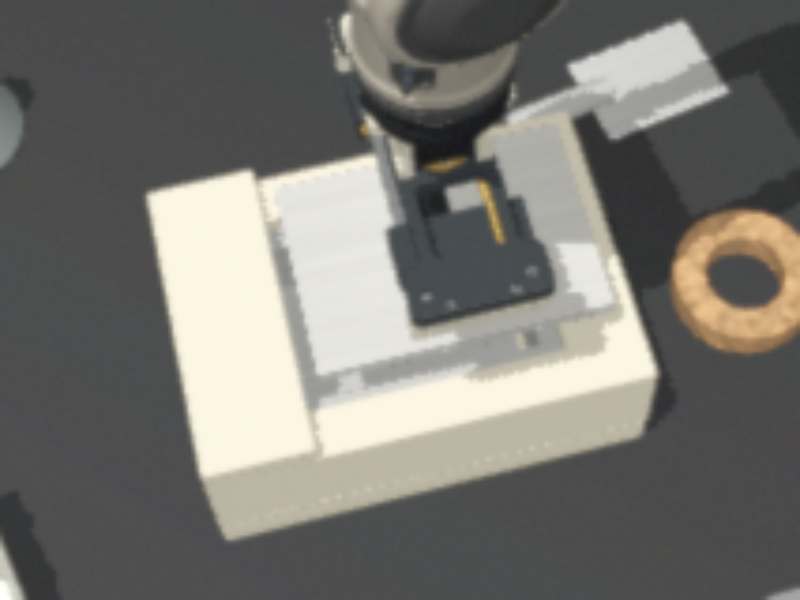

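View pics/c3b.png

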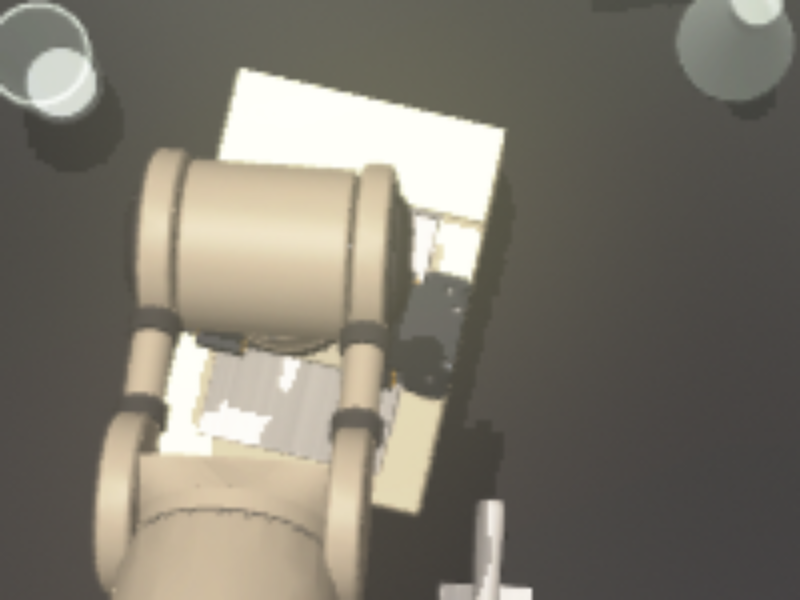

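```bash
cat > bf.py <<'E'
from h import *
import sys
np.set_printoptions(precision=2,suppress=True)
O=np.array([589.35,27.67]);a=-.236
ex=np.array([np.cos(a),np.sin(a)]);ey=np.array([-ex[1],ex[0]])
def st():
    o=bot.get_obs();p=np.array(o['tool_pos']);d=p[:2]-O;f=np.array(o['contact_force']);m=np.array(o['moment'])
    print('t',round(o['time'],2),'bath xyz',np.array([d@ex,d@ey,p[2]]),'yaw err deg',round(np.degrees(o['tcp_rot'][2]-np.pi-a),2),'rp',np.array(o['tcp_rot'][:2]),'F bath',np.array([f[:2]@ex,f[:2]@ey,f[2]]),'M',np.array([m[:2]@ex,m[:2]@ey,m[2]]),'w',round(o['grip_width'],1))
if __name__=='__main__': st()
E
python3 bf.py
```

```text
t 6.35 bath xyz [-28.44  -1.66 151.22] yaw err deg 0.07 rp [-3.14 -0.  ] F bath [ 0.41 -0.17 -2.71] M [ 0.04 -0.02  0.01] w 59.6
```

Emit:
{"api": "carry_out", "payload": {
  "motion": [
    [1,-2,1.7,10,0],
    [1,-4,1.7,18,0],
    [1,-4,1.7,24,0],
    [1,-4,1.7,26,0],
    [1,-4,1.7,26,0]
  ]
}}

```text
time: 6.98
tool_pos: [565.5, 33.4, 125.1]
tcp_rot: [-3.14, -0.002, 2.907]
contact_force: [-0.0, -1.6, -3.6]
grip_width: 59.6
```

```bash
python3 bf.py
```

```text
t 6.97 bath xyz [-24.54   0.02 125.08] yaw err deg 0.08 rp [-3.14 -0.  ] F bath [ 0.36 -1.6  -3.56] M [0.02 0.06 0.03] w 59.6
```

Now I press down slowly so that the front end rests on the rim and the rear tilts down.

Emit:
{"api": "carry_out", "payload": {
  "motion": [
    [1,0,0,1,0],
    [1,0,0,2,0],
    [1,0,0,3,0],
    [1,0,0,4,0],
    [1,0,0,5,0],
    [1,0,0,5,0]
  ]
}}

```text
time: 7.72
tool_pos: [566.5, 33.2, 120.8]
tcp_rot: [-3.14, 0.001, 2.907]
contact_force: [3.4, -1.3, 1.6]
grip_width: 60.1
```

```bash
python3 bf.py
python3 - <<'E'
from h import *
a=snap('scene','s4')
A=cv2.resize(a['color'][220:380,200:413],(800,600));cv2.imwrite('pics/c4a.png',A[:,:,::-1])
E
python3 cov.py s4
```

```text
t 7.72 bath xyz [-23.49   0.03 120.8 ] yaw err deg 0.07 rp [-3.14  0.  ] F bath [ 3.6  -0.45  1.64] M [-0.04 -0.25  0.02] w 60.1
plane slope x,y deg [ 0.64 -1.33] z at tcp -13.391181853170501 n 3697 sd 5.202080202466383
rect rel tcp ((-0.0129547119140625, -0.006591796875), (199.8192901611328, 149.96115112304688), 0.009675356559455395) x -99.9141295367246 99.90565535962327 y -74.99923829081223 74.98589716509828
```

View pics/c4a.png

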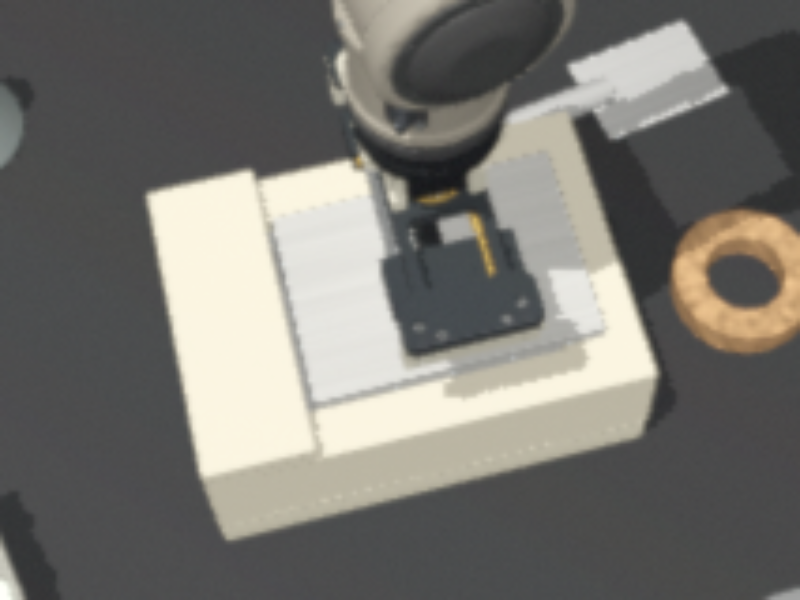

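The scene crop shows the cover between the side rims, with its front end over the front rim near (590,300) and its rear edge just in front of the hood near (290,300). The force change shows contact has begun, so I keep going down.

Emit:
{"api": "carry_out", "payload": {
  "motion": [
    [1,0,0,1,0],
    [1,0,0,2,0],
    [1,0,0,3,0],
    [1,0,0,4,0],
    [1,0,0,4,0]
  ]
}}

```text
time: 8.4
tool_pos: [566.7, 33.3, 116.8]
tcp_rot: [-3.14, 0.001, 2.907]
contact_force: [4.2, -1.5, 3.1]
grip_width: 59.9
```

```bash
sed -i 's/(S<40)/(S<11)/' cov.py; python3 bf.py
python3 - <<'E'
from h import *
a=snap('scene','s5')
A=cv2.resize(a['color'][220:380,200:413],(800,600));cv2.imwrite('pics/c5a.png',A[:,:,::-1])
hsv=cv2.cvtColor(a['color'],cv2.COLOR_RGB2HSV);print(hsv[295,290],hsv[300,250],hsv[340,330],hsv[270,335])
E
python3 cov.py s5
```

```text
t 8.4 bath xyz [-23.35   0.12 116.76] yaw err deg 0.08 rp [-3.14  0.  ] F bath [ 4.42 -0.51  3.11] M [ 0.07 -0.47 -0.07] w 59.9
[ 30   6 230] [ 23  26 251] [ 24  33 186] [ 30   7 172]
plane slope x,y deg [-5.58 -0.08] z at tcp -11.012326746015956 n 2126 sd 1.7237041902590573
rect rel tcp ((-1.824371337890625, 1.2779960632324219), (120.99117279052734, 168.31875610351562), 89.84092712402344) x -86.02217356463112 82.31770171261054 y -59.379973355207774 61.781489243564195
```

View pics/c5a.png

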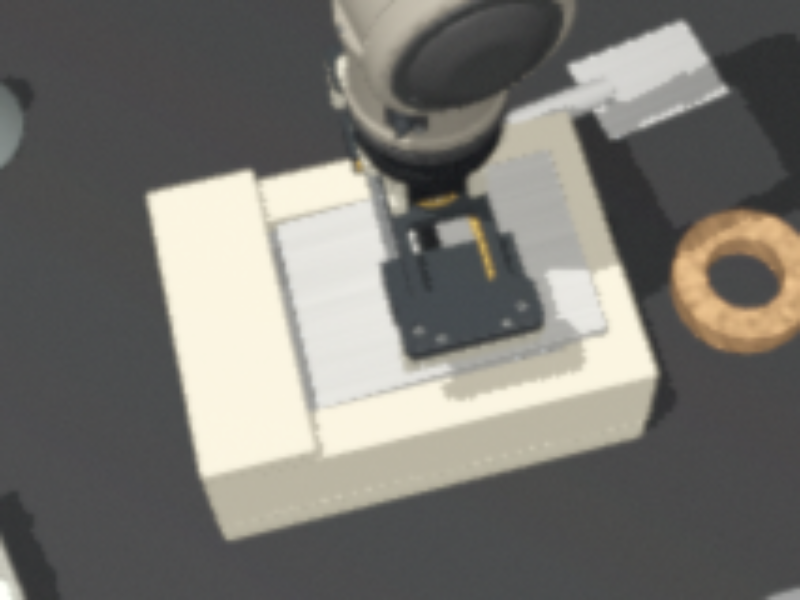

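Tilt is 5.6° rear-down and the forces are small. The front rests on the rim and the rear sits at ledge height, so I slide rearward under the hood.

Emit:
{"api": "carry_out", "payload": {
  "motion": [
    [1,-2,0,0,0],
    [1,-5,0,0,0],
    [1,-8,0,0,0],
    [1,-11,0,0,0],
    [1,-14,0,0,0],
    [1,-17,0,0.5,0],
    [1,-17,0,0.5,0]
  ]
}}

```text
time: 9.32
tool_pos: [580.8, 30.0, 115.9]
tcp_rot: [-3.14, -0.004, 2.907]
contact_force: [-3.9, 1.1, 6.8]
grip_width: 59.8
```

```bash
python3 bf.py
python3 - <<'E'
from h import *
a=snap('scene','s6')
A=cv2.resize(a['color'][220:380,200:413],(800,600));cv2.imwrite('pics/c6a.png',A[:,:,::-1])
E
python3 cov.py s6
```

```text
t 9.32 bath xyz [ -8.84   0.29 115.95] yaw err deg 0.09 rp [-3.14 -0.  ] F bath [-4.07  0.2   6.85] M [0.14 0.64 0.05] w 59.8
plane slope x,y deg [-5.15 -0.05] z at tcp -10.951305688989521 n 1926 sd 1.7170704818220548
rect rel tcp ((-7.1910247802734375, 1.9472885131835938), (121.11237335205078, 158.90731811523438), 89.2583999633789) x -86.20873755916932 71.87194706555114 y -59.36950068473323 62.63206629439698
```

View pics/c6a.png

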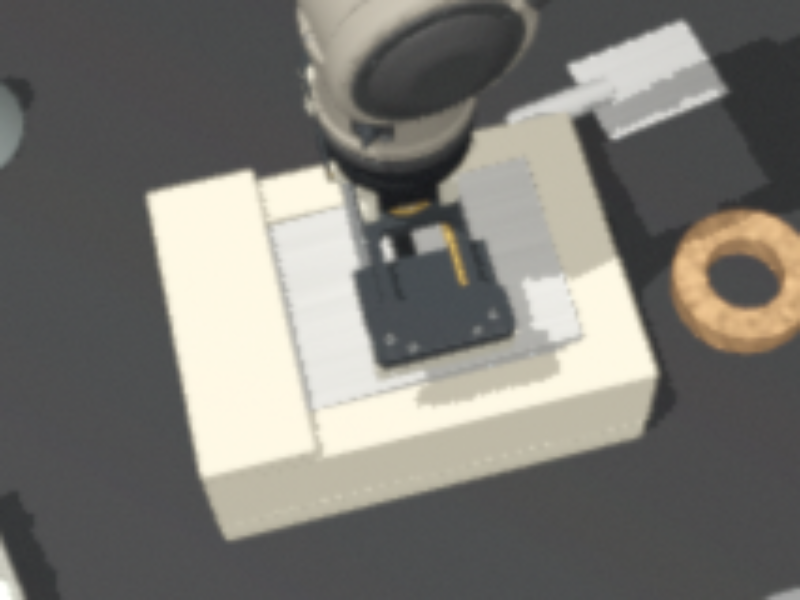

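Emit:
{"api": "carry_out", "payload": {
  "motion": [
    [1,-4,0,0,0],
    [1,-6,0,0,0],
    [1,-8,0,0,0],
    [1,-10,0,0,0],
    [1,-11,0,0,0],
    [1,-11,0,0,0]
  ]
}}

```text
time: 10.12
tool_pos: [588.1, 28.5, 115.6]
tcp_rot: [-3.14, -0.012, 2.908]
contact_force: [-8.9, 1.2, 9.4]
grip_width: 59.9
```

```bash
python3 bf.py
python3 - <<'E'
from h import *
a=snap('scene','s7')
E
python3 cov.py s7
```

```text
t 10.12 bath xyz [ -1.39   0.5  115.56] yaw err deg 0.12 rp [-3.14 -0.01] F bath [-8.98 -0.88  9.38] M [ 0.15  1.13 -0.03] w 59.9
plane slope x,y deg [-4.84 -0.12] z at tcp -10.90562159522103 n 1771 sd 1.6762046433657403
rect rel tcp ((-10.727584838867188, 1.4957542419433594), (150.69383239746094, 121.18677520751953), 0.16413423418998718) x -86.19956601312941 64.45584066894403 y -59.308653204080976 62.0067160027481
```

Emit:
{"api": "carry_out", "payload": {
  "motion": [
    [1,-4,0,0,0],
    [1,-5,0,0,0],
    [1,-6,0,0,0],
    [1,-7,0,0,0],
    [1,-7,0,0,0]
  ]
}}

```text
time: 10.8
tool_pos: [590.7, 27.9, 115.3]
tcp_rot: [-3.139, -0.022, 2.908]
contact_force: [-11.8, 1.7, 12.4]
grip_width: 59.9
```

```bash
python3 bf.py
python3 - <<'E'
from h import *
a=snap('scene','s8')
A=cv2.resize(a['color'][220:380,200:413],(800,600));cv2.imwrite('pics/c8a.png',A[:,:,::-1])
E
python3 cov.py s8
```

```text
t 10.8 bath xyz [  1.25   0.56 115.34] yaw err deg 0.14 rp [-3.14 -0.02] F bath [-11.88  -1.11  12.4 ] M [ 0.01  1.69 -0.04] w 59.9
plane slope x,y deg [-4.78 -0.08] z at tcp -10.95461286321115 n 1706 sd 1.7166075018835683
rect rel tcp ((-12.398849487304688, 1.0516700744628906), (121.06912994384766, 148.20579528808594), 89.71441650390625) x -86.39043882028872 61.789858244436985 y -59.7958442160389 61.867540856593635
```

View pics/c8a.png

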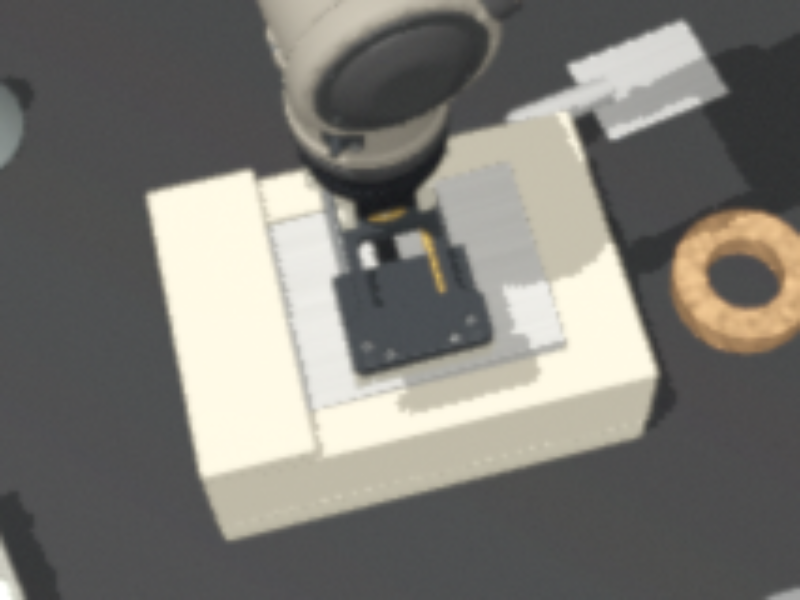

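Emit:
{"api": "carry_out", "payload": {
  "motion": [
    [1,-5,0,-0.5,0],
    [1,-6,0,-0.5,0],
    [1,-7,0,-0.5,0],
    [1,-8,0,-0.5,0],
    [1,-8,0,-0.5,0]
  ]
}}

```text
time: 11.48
tool_pos: [593.1, 27.3, 113.9]
tcp_rot: [-3.138, -0.035, 2.908]
contact_force: [-11.4, 2.1, 4.3]
grip_width: 59.9
```

```bash
python3 bf.py
python3 - <<'E'
from h import *
a=snap('scene','s9')
E
python3 cov.py s9
```

```text
t 11.47 bath xyz [  3.71   0.55 113.86] yaw err deg 0.16 rp [-3.14 -0.04] F bath [-11.58  -0.63   4.31] M [ 0.1   1.69 -0.08] w 59.9
plane slope x,y deg [-3.7  -0.08] z at tcp -10.847206096659326 n 1632 sd 1.7246531494108388
rect rel tcp ((-13.625831604003906, 1.5093955993652344), (120.14828491210938, 145.572509765625), 89.61089324951172) x -86.14593022090112 59.376093718654715 y -58.524013688598494 61.9903651428961
```

The tilt has dropped to 3.7° and the vertical force has eased, so the front has cleared the rim. I lower it gently while holding the push.

Emit:
{"api": "carry_out", "payload": {
  "motion": [
    [1,-6,0,0.5,0],
    [1,-6,0,1.5,0],
    [1,-5.5,0,2.5,0],
    [1,-5,0,3.5,0],
    [1,-5,0,4.5,0],
    [1,-5,0,5,0]
  ]
}}

```text
time: 12.28
tool_pos: [592.4, 27.5, 108.4]
tcp_rot: [-3.137, -0.047, 2.909]
contact_force: [-14.5, 1.5, 15.9]
grip_width: 59.8
```

```bash
python3 bf.py
python3 - <<'E'
from h import *
a=snap('scene','s10')
E
python3 cov.py s10
```

```text
t 12.28 bath xyz [  3.01   0.54 108.35] yaw err deg 0.18 rp [-3.14 -0.05] F bath [-14.42  -1.96  15.9 ] M [-0.05  2.49 -0.08] w 59.8
plane slope x,y deg [-0.05  0.18] z at tcp -10.559908354786318 n 1537 sd 1.6219592559482299
rect rel tcp ((-13.086925506591797, 0.7068214416503906), (119.19796752929688, 146.47906494140625), 89.44943237304688) x -86.2582723569921 60.090387884684205 y -59.35549933932634 60.949666255871136
```

Emit:
{"api": "carry_out", "payload": {
  "motion": [
    [1,-2,0,1,0],
    [1,0,0,1.5,0],
    [1,1,0,2,0],
    [1,1,0,2,0]
  ]
}}

```text
time: 12.82
tool_pos: [592.3, 27.6, 108.4]
tcp_rot: [-3.137, -0.044, 2.909]
contact_force: [2.5, -1.7, 12.3]
grip_width: 59.5
```

```bash
python3 bf.py
python3 - <<'E'
from h import *
a=snap('scene','s11')
A=cv2.resize(a['color'][220:380,200:413],(800,600));cv2.imwrite('pics/c11a.png',A[:,:,::-1])
E
python3 cov.py s11
```

```text
t 12.82 bath xyz [  2.92   0.58 108.37] yaw err deg 0.19 rp [-3.14 -0.04] F bath [ 2.86 -1.1  12.3 ] M [-0.15 -0.34 -0.08] w 59.5
plane slope x,y deg [-0.01  0.09] z at tcp -10.5452558793474 n 1555 sd 1.6782338744200391
rect rel tcp ((-13.150630950927734, 1.076995849609375), (118.78092193603516, 146.26669311523438), 89.79373168945312) x -86.2598680543211 60.187841287817335 y -58.520301028803225 60.28823123998554
```

View pics/c11a.png

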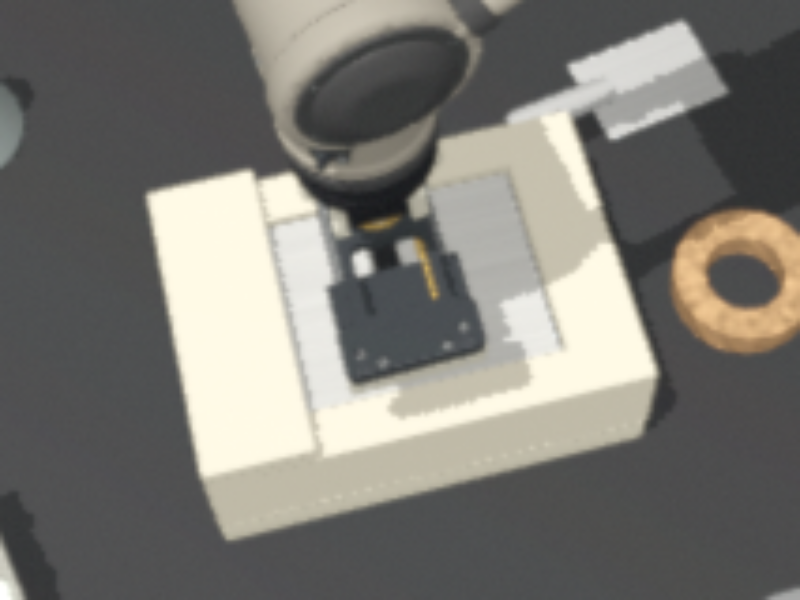

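The cover is level at z ≈ 98 on top and sits inside the rims. I release and rise.

Emit:
{"api": "carry_out", "payload": {
  "motion": [
    [0.25,0,0,0,0],
    [0.2,0,0,0,0],
    [0.15,0,0,0,0],
    [0.15,0,0,0,0],
    [0.1,0,0,-10,0],
    [0,0,0,-30,0],
    [0,0,0,-60,0],
    [0,0,0,-110,0],
    [0,0,0,-150,0],
    [0,0,0,-150,0]
  ]
}}

```text
time: 14.12
tool_pos: [600.5, 26.6, 262.7]
tcp_rot: [-3.138, -0.036, 2.909]
contact_force: [0.3, -0.1, -1.0]
grip_width: 91.6
```

```bash
python3 bf.py
```

```text
t 14.12 bath xyz [ 11.09   1.58 262.75] yaw err deg 0.19 rp [-3.14 -0.04] F bath [ 0.36  0.02 -0.96] M [0.09 0.03 0.05] w 91.6
```

Now I move aside, clear of both views, and check.

Emit:
{"api": "carry_out", "payload": {
  "motion": [
    [0,20,50,-10,0],
    [0,40,105,-10,0],
    [0,70,160,-10,0],
    [0,100,215,-10,0],
    [0,130,270,-10,0],
    [0,150,320,-10,0],
    [0,150,320,-10,0]
  ]
}}

```text
time: 15.0
tool_pos: [526.7, 376.0, 275.7]
tcp_rot: [-3.138, -0.038, 2.914]
contact_force: [0.2, -0.0, 0.6]
grip_width: 91.7
```

```bash
cat > fin.py <<'E'
from fit import *
from bf import O,ex,ey
print(bot.get_obs()['time'],bot.get_obs()['tool_pos'])
for n,bias in(('scene',(-.8,.4)),('top',(0.2,-4.5))):
    c=snap(n,'f_'+n);W=world(c);d=W[...,:2]-O;L=np.stack([d@ex-bias[0],d@ey-bias[1],W[...,2]],-1)
    hsv=cv2.cvtColor(c['color'],cv2.COLOR_RGB2HSV)
    m=(abs(L[...,0])<95)&(abs(L[...,1])<70)&(abs(L[...,2]-98)<10)&(hsv[...,1]<13)&(hsv[...,2]>95)
    P=L[m]
    for _ in range(5):
        A=np.c_[P[:,0],P[:,1],np.ones(len(P))];k,*_=np.linalg.lstsq(A,P[:,2],rcond=None);r=P[:,2]-A@k;P=P[abs(r)<max(2.5*r.std(),1.5)]
    print(n,'slope rad',k[:2],'z0',k[2],'x',P[:,0].min(),P[:,0].max(),'y',P[:,1].min(),P[:,1].max(),len(P))
    h=(abs(L[...,0])<20)&(abs(L[...,1])<45)&(L[...,2]>126)&(L[...,2]<140);print(' handle',cv2.minAreaRect(L[h][:,:2].astype(np.float32)),np.median(L[h][:,2]))
    rm=(abs(L[...,0]+45)<80)&(abs(L[...,1])<100)&(abs(L[...,2]-100)<2)&(hsv[...,1]>=15)
    q=L[rm&(abs(L[...,0])<40)][:,1];print(' rim inner y',q[q<0].max(),q[q>0].min(),'front',L[rm&(abs(L[...,1])<40)][:,0].max(),'rim z',np.median(L[rm][:,2]))
a=cv2.imread('pics/f_scene.png')[220:380,200:413];b=cv2.imread('pics/f_top.png')
cv2.imwrite('pics/f1.png',cv2.resize(a,(800,600)));cv2.imwrite('pics/f2.png',b)
E
python3 fin.py
```

```text
15.0 [526.73 376.04 275.67]
scene slope rad [0. 0.] z0 97.82290920192132 x -85.3501890192846 63.9238635159299 y -59.27333343892768 60.77164757864325 3037
 handle ((-0.34347009658813477, 1.02520751953125), (61.22005081176758, 14.211536407470703), 89.13741302490234) 131.3810058969632
 rim inner y -56.95318718963847 61.19071342682986 front -84.63546272978351 rim z 99.98398079845231
top slope rad [0.03 0.01] z0 100.07723424055541 x -83.91111929978025 33.88683124025445 y -58.09158710604563 59.84679471450357 14
 handle ((-0.3837413787841797, 0.4842262268066406), (58.479156494140625, 13.805334091186523), 89.9774169921875) 131.60449843739366
 rim inner y -0.3582260024928532 0.2722759197163569 front 34.78832678145629 rim z 99.9024968611792
```

View pics/f1.png

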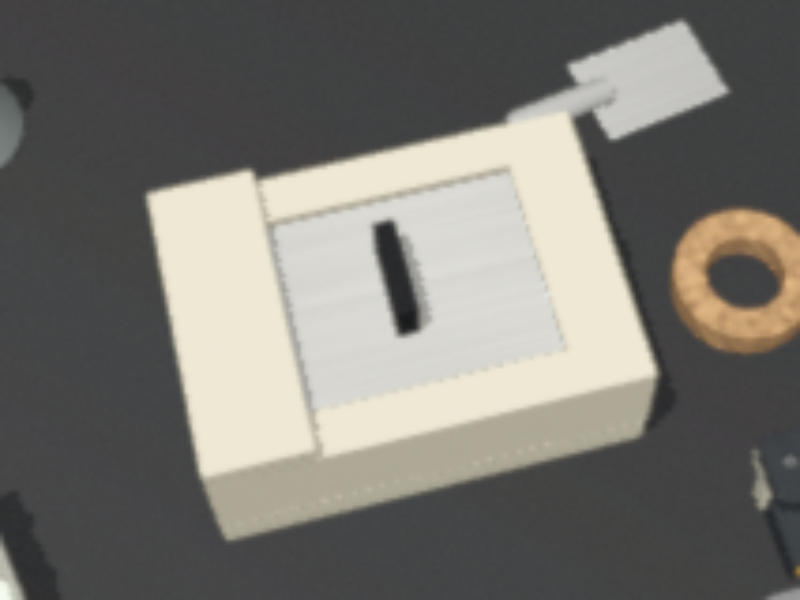

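View pics/f2.png

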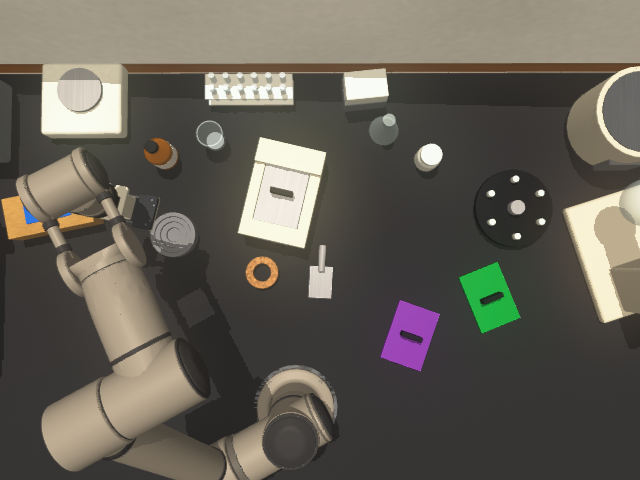

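The scene crop shows the cover lying level and flush in the recess, with its front edge at the front wall near (540,260) and its handle at (397,280). In the top view the bystanders are where they were, and the arm stands clear at (110,200).

```bash
python3 -c "
from plant import bot
print(bot.get_obs()['contact_force']);print(bot.close_job())"
```

```text
[ 0.09177264 -0.31146065  0.19544569]
the job is handed in; nothing more can be done
None
```

The cover is back on the bath, lying level and fully down in its recess, and the job is handed in; the hand-in gave no verdict.

**What I did:** I gripped the metal cover by the two ends of its handle so it could pivot. I set its front end on the front rim so that the rear tilted down, slid it under the hood and pushed the seal back until the front cleared. Then I lowered it, pressed it level, let go and moved the arm clear. It took about 15 s, and the wrist-force readings at the end of each move stayed around 22 N or less.

**Last checks:**
- **Position:** The cover is about 0.3 mm forward of the seat point and 0.5 to 1 mm to the side. Its top is at 97.8 mm, against 98 expected.
- **Level:** The scene camera shows a slope of 0.00 rad in both directions.
- **Bystanders and contact:** None looks shifted in the last top view, though I judged that by eye and did not measure it. The contact force on the tool was about zero.

**What disagreed:**
- **Camera offset:** The two cameras differed by about 5 mm in y. I corrected this by using the gripped cover as a reference.
- **Top-camera plane fit:** In the final check it kept only 14 points, so I ignored it, along with the top camera's rim-edge readings. The top camera's handle position agreed with the scene camera to within about 0.6 mm.
- **Tilt:** It was about 5.6° going in, less than the 8 to 16° in the description, and it went in without trouble.

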